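Load a texture roller in the run-out gauge and zero the peak pointer

TASK

Get the run-out gauge ready for checking the wooden texture roller. Lay the roller from its wooden rest in the gauge's two black V saddles and slide the blue tailstock up with its black paddle until the roller is held snugly between both steel centres (if the tailstock stands too far forward for the roller to go in, push it back first). Only then turn the red reset pointer clockwise by its upright peg, all the way back to its zero stop. Do not knock or shift the two glaze jars or the clay pinch pot.

Things in the scene. Friction and masses are not known exactly. Their poses are not given: they have to be found in the camera images.
- gauge: Fixed run-out gauge: grey base 90 (x) x 380 (y) x 18 mm, origin at the centre of its underside, long axis y. At its -y end a blue headstock 116 x 116 mm, 85 mm high, centred at y = -130 mm, with a round white dial on top; at its +y end the blue tailstock. Centre line at x = 0, 65 mm above the underside.
- saddle_mid (a point): Point on the centre line midway between the two black V saddles (12 mm wide each, 45 mm to -y and +y of it), which hold the roller's axis on the centre line; their arms reach 30 mm either side of it and up to its height. Fingers have room between them down to 25 mm above the table. Axes as the gauge.
- head_seat (a point): Point on the headstock's fixed steel centre (a cone pointing along the gauge's +y) where the middle of the roller's end face lies when seated; the cone's tip is 6 mm further to +y. Axes as the gauge.
- tail_seat (a point): The same point on the tailstock's cone, which points to the gauge's -y (tip 6 mm further to -y); it moves with the tailstock. With the tailstock fully back the seats are 172 mm apart and the tips 160 mm.
- paddle (a point): Top middle of the black push paddle on the tailstock, 130 mm above the table: an upright plate 50 mm (gauge x) x 12 mm (gauge y) standing 45 mm above the tailstock's blue body (74 x 32 mm in y, 85 mm high). It can be pushed from either side or pinched.
- tailstock (a joint): Travel of the tailstock towards the headstock, m: 0 fully back (gauge +y), 0.044 fully forward; a roller held between the centres stops it at about 0.032. Stiff (about 4 N), stays where it is left.
- dial_axis (a point): Centre of the white dial's face on top of the headstock, 90 mm above the table; the reset pointer turns about the vertical through it.
- reset_peg (a point): Top of the red upright peg (18 mm thick) on the reset pointer, 145 mm above the table, 45 mm from the dial axis; the peg rises 42 mm above the red pointer arm, whose upper side is 103 mm above the table. The low brass zero stop pin is lower than that.
- reset_pointer (a joint): Angle of the red reset pointer, rad, growing anticlockwise seen from above: 0 at the zero stop (green mark, peg towards the gauge's -x; the brass stop pin is just past it), at most 4.6. To reset, turn it clockwise the whole way back; the stop bars the short cut the other way. Stiff (about 2 N at the peg), stays where left.
- roller: Loose wooden texture roller with brass end rings, 40 mm thick, 140 mm long along its y axis, origin at its middle; 0.11 to 0.22 kg. A 16 mm wide, 12 mm deep socket in each end takes a centre. Either end may go to either centre. Grip it across the middle.
- roller_end_a (a point): Middle of the roller's end face at its +y end.
- roller_end_b (a point): Middle of the roller's end face at its -y end.
- roller_rest: Fixed wooden rest on which the roller lies at the start, 64 (x) x 100 (y) mm, two V saddles at y = -38 and +38 mm; origin at the centre of its underside; the roller's axis lies along its y, 50 mm above the table.
- blue_jar: Bystander: glaze jar with dark lid, 62 mm thick, 77 mm high, origin under its centre.
- red_jar: Bystander: glaze jar with red lid, 56 mm thick, 70 mm high, origin under its centre.
- pot: Bystander: unfired clay pinch pot, 72 mm wide, 64 mm high, origin under its centre.
Mind the look-alikes: they are no part of the job. There is more than one size of the roller; the one meant has the size given above.

How it is judged:
On the way, in this order (a step that is already met when the one before it is completed fails the run):
1. the roller is held between both centres (((distance between roller_end_a and head_seat below 0.004 m and distance between roller_end_b and tail_seat below 0.004 m) or (distance between roller_end_b and head_seat below 0.004 m and distance between roller_end_a and tail_seat below 0.004 m))), for 0.2 s.
2. the reset pointer is back at its zero stop (value of joint reset_pointer below 0.05 rad), for 0.2 s.
At the end, for the whole second after the job is handed in: The roller is at rest between the centres, each end face within 4 mm of the seat point of its centre (either way round), and the reset pointer reads less than 0.05 rad, at its zero stop (value of joint reset_pointer below 0.05 rad and linear speed of roller below 0.01 m/s and ((distance between roller_end_a and head_seat below 0.004 m and distance between roller_end_b and tail_seat below 0.004 m) or (distance between roller_end_b and head_seat below 0.004 m and distance between roller_end_a and tail_seat below 0.004 m))); the robot touches nothing.
It fails at once if a glaze jar or the pinch pot is shifted or knocked over (moved more than 20 mm) (distance of any of blue_jar, red_jar, pot from where it was at the start of the episode above 0.02 m).
It fails at once if a glaze jar or the pinch pot is tipped (more than 0.4 rad) (angle between any of blue_jar, red_jar, pot's own z axis and vertical above 0.4 rad).
It also fails if it takes over 72 s, if anything falls off the work surface, if the arm or the gripper's body presses on something with over 40 N, if the wrist force passes 120 N, or if a joint passes its speed limit or range.

ROBOT

A 6-joint arm with a two-finger parallel gripper is mounted at the origin on a cart in front of the work surface, level with it; the furniture and walls round the work are solid. World frame = base frame: x ahead of the robot, y to its left, z up, the work surface at z = 0. Lengths are in m, angles in rad, forces in N, time in s.
With the tool pointing down it reaches from about 0.25 to 0.725 m from the base axis. Payload 4 kg.
Tool frame: the origin (TCP) lies on the centre line of the jaws, within the pads' length; the fingertips stand 22 mm ahead of it and the grasp point (between the pads) lies 3 mm ahead of it (bot.tip_reach is the distance from the TCP to the fingertips, in m); z points along the fingers, y is the line along which they close (so a half turn about z gives the same grasp; the last joint's range is limited). The gripper opens to 85 mm and grips with 20 to 120 N. Pads are 22 mm wide; open, the fingers measure 114 mm over their backs; the gripper's body (76 mm by 85 mm) begins 54 mm behind the grasp point. The pads swing forward as they close: fully open they stand 13 mm farther back than shut.
Start: joints at [1.349, 0.241, 0.005, 1.335, 0, 1.571], TCP at [0.11, 0.488, 0.253] pointing down, gripper open.
Joint ranges: [-2.72, 2.72], [-1.05, 1.87], [-1.09, 1.28], [-1.99, 2.15], [-1.42, 1.44], [-3.14, 3.14]. Speed limits (rad/s): [2.79, 2.79, 3.14, 3.14, 3.14, 3.14].

INTERFACE

Orientations are given as a unit quaternion [x, y, z, w].
In Python, from workcell import bot gives the robot as it stands. The module is installed in compiled form; this text tells all that it offers.
- The arm moves only by the tool apply_moves, never from a script. Its argument "commands" is a list of rows, each a list of 4 numbers: the shift along the tool's x, y, z scaled (see below), then the turn about the tool's z scaled (see below). In form: [[tx, ty, tz, roll], ...]. A call has exactly 5 rows; each row shifts and turns the commanded pose from where the row before left it, along the tool's axes as they then stand; what a row does not reach is not made up. The controller multiplies each number of a shift by 20 mm and each number of a turn by 60 degrees. A row lasts 1/12 s, in which the tool goes at most 41.7 mm and 7.16 degrees, less where a joint would pass 70% of its speed; a pose out of reach is approached as far as the arm can. A call with a number of a shift or a turn outside -1 to 1 is refused whole. A call with a gripper value outside its range is refused whole. "claw" is the closure, from 0 (fully open) to 1 (shut), set as the call begins (left out, the last holds). The fingers move at their own pace and stop on an object; the grip force is fixed at half the most. Time passes only in rows, so rows that do not move let the fingers close, or fill a call up. It gives the time, the measured TCP pose, the force, the opening and the grip force at its end, in the units of the state.
- bot.get_obs(): the state, without advancing time (a new reading comes with each control period).
- bot.camera(name): name is "scene" or "top"; returns a dict with "image" (420x560x3 uint8, blue, green, red), "camera_matrix" (3x3 intrinsics, pixels), "R" (3x3) and "t" (3): a world point X has camera coordinates R X + t. Camera axes: x right, y down, z forward; pixel columns grow to the right and rows downward; lengths in m; the calibration is good to about 2 mm. A picture is of the moment at which its call begins. There is no depth.
- bot.job_done(): hands the job in; it is judged then, once.
The state is a dict: "clock": time; "joint_pos": joint angles; "joint_vel": joint speeds; "tau": joint torques, N m; "eef_pos": TCP position; "tool_rot": TCP orientation; "ft_force": force on the tool from outside, world axes, zero at the start; "ft_torque": the same for the moment, N m; "grip_width": finger opening in m; "grasp_force": force on a finger pad.
Only numpy, scipy, OpenCV 4.12 (cv2) and the standard library are available. Lean on these libraries where they do the work, as an engineer would, in place of code of your own. Each camera call takes 0.05 s, during which the arm holds its last target. There are 200 camera calls.

## Working session

There is one attempt and no reset: what is moved stays moved. The work goes in short steps, Python scripts to look and compute and a tool call to move; the robot and the scene stay as the last step left them, time stands still between calls to the robot, and variables do not carry over. Pictures are saved under pics/ and viewed, at most 10 in all, crops included, and the job is handed in when it is done.

Besides the shell and the picture viewer there is one more tool, called after ">>>" as a command line: name --pt "numbers of a row" for each row, then --argument value for the rest. apply_moves: Moves the arm, as the interface text tells. Shifts and turns lie within -1 to 1; 1 stands for 20 mm of shift or 60 degrees of turn. Its arguments: {"type":"object","properties":{"commands":{"type":"array","items":{"type":"array","items":{"type":"number","minimum":-1,"maximum":1}}},"claw":{"type":"number"}},"required":["commands"]}

```bash
mkdir -p pics; python3 - <<'E'
from workcell import bot
import cv2,numpy as np,pickle
o=bot.get_obs();print({k:np.round(v,3) for k,v in o.items()})
d={n:bot.camera(n) for n in("scene","top")}
pickle.dump(d,open('cam.pkl','wb'))
for n in d:
    cv2.imwrite(f'pics/{n}0.png',cv2.resize(d[n]["image"],None,fx=1.4,fy=1.4))
    print(n,d[n]["camera_matrix"],d[n]["R"].round(3),d[n]["t"], -d[n]["R"].T@d[n]["t"])
E
```

```text
{'clock': np.float64(0.0), 'joint_pos': array([1.349, 0.241, 0.004, 1.335, 0.   , 1.571]), 'joint_vel': array([-0.   ,  0.002, -0.001, -0.002,  0.001, -0.001]), 'tau': array([ 0.0000e+00, -3.7232e+01,  2.5241e+01,  1.7000e-02, -0.0000e+00,
        0.0000e+00]), 'eef_pos': array([0.11 , 0.487, 0.252]), 'tool_rot': array([ 0.111,  0.994, -0.001, -0.   ]), 'ft_force': array([ 0.065, -0.251, -0.556]), 'ft_torque': array([-0.022,  0.014,  0.007]), 'grasp_force': np.float64(0.0), 'grip_width': np.float64(0.085)}
scene [[432.90285877   0.         276.96218872]
 [  0.         432.90285877 207.25058272]
 [  0.           0.           1.        ]] [[ 0.88  -0.475  0.019]
 [-0.337 -0.652 -0.68 ]
 [ 0.335  0.591 -0.733]] [-0.41153094  0.32204093  1.14511609] [ 0.08636346 -0.66274167  1.06661792]
top [[398.75536595   0.         276.86318163]
 [  0.         398.75536595 212.84845631]
 [  0.           0.           1.        ]] [[-0.006 -1.     0.008]
 [-0.989  0.005 -0.15 ]
 [ 0.15  -0.009 -0.989]] [0.08811515 0.55818892 1.07386318] [0.39167512 0.09460448 1.14462303]
```

View pics/top0.png

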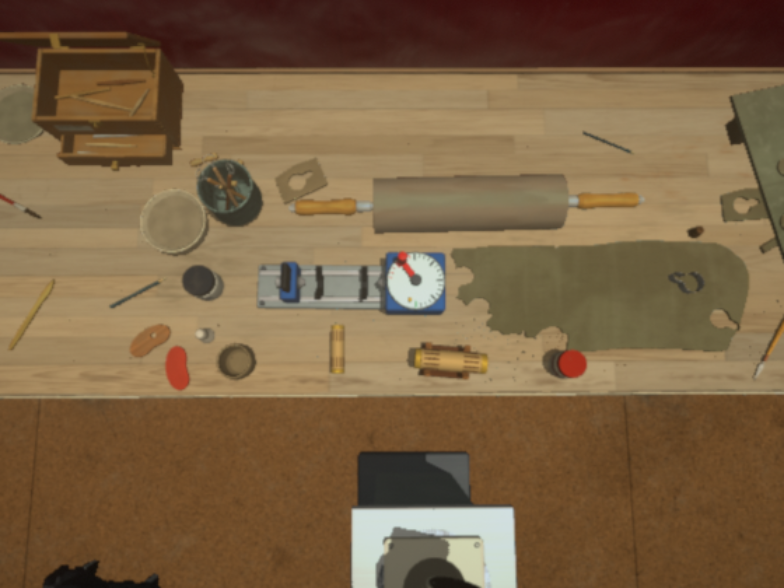

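View pics/scene0.png

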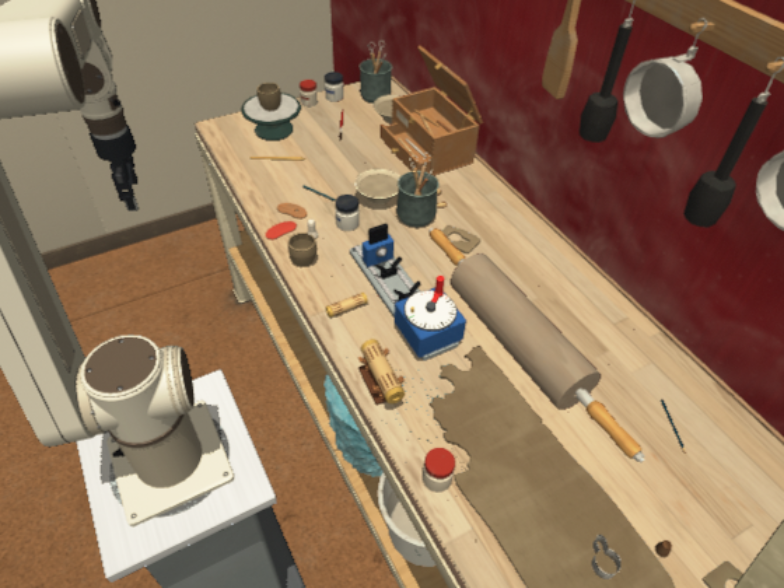

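Roller candidates in the 1.4x top view are the one on the wooden rest (450,360), a small one on the table (337,348) and the large rolling pin (470,203). The description points to the one on the rest. I'll measure it and check it in a crop.

```bash
cat > h.py <<'E'
import numpy as np,cv2
def ray(c,u,v,z):
    K,R,t=c["camera_matrix"],c["R"],c["t"]
    d=R.T@np.linalg.inv(K)@np.array([u,v,1.]);o=-R.T@t
    return (o+d*(z-o[2])/d[2])
def proj(c,X):
    p=c["camera_matrix"]@(c["R"]@np.array(X)+c["t"]);return p[:2]/p[2]
def two(c1,p1,c2,p2):
    o1,o2=[-c["R"].T@c["t"] for c in(c1,c2)]
    d1=ray(c1,*p1,0)-o1;d2=ray(c2,*p2,0)-o2
    s=np.linalg.lstsq(np.c_[d1,-d2],o2-o1,rcond=None)[0]
    a,b=o1+s[0]*d1,o2+s[1]*d2
    return (a+b)/2,np.linalg.norm(a-b)
def blobs(c,lo,hi,box,amin=15):
    x0,y0,x1,y1=box;h=cv2.cvtColor(c["image"],cv2.COLOR_BGR2HSV)
    m=cv2.inRange(h,np.array(lo),np.array(hi));k=np.zeros_like(m);k[y0:y1,x0:x1]=m[y0:y1,x0:x1]
    cs,_=cv2.findContours(k,cv2.RETR_EXTERNAL,cv2.CHAIN_APPROX_NONE)
    return sorted([q for q in cs if cv2.contourArea(q)>=amin],key=lambda q:-cv2.contourArea(q))
E
python3 - <<'E'
import pickle
from h import *
d=pickle.load(open('cam.pkl','rb'));c=d["top"]
def show(n,lo,hi,box,z,cc=c):
    for q in blobs(cc,lo,hi,box)[:3]:
        r=cv2.minAreaRect(q);print(n,np.round(r[0],1),np.round(r[1],1),round(r[2],1),'bbox',cv2.boundingRect(q),ray(cc,*r[0],z).round(4), [ray(cc,*p,z)[:2].round(3).tolist() for p in cv2.boxPoints(r)])
show('blue',(105,120,50),(125,255,255),(170,170,330,235),.085)
show('red',(0,150,80),(8,255,255),(260,170,330,235),.145)
show('redjar',(0,150,80),(8,255,255),(380,240,430,280),.07)
show('white',(0,0,150),(180,60,255),(270,170,330,235),.09)
show('roller',(14,90,130),(32,255,255),(290,240,355,275),.06)
show('roller_s',(14,90,130),(32,255,255),(230,225,250,275),.02)
a=cv2.resize(c["image"][165:280,175:365],None,fx=4,fy=4,interpolation=cv2.INTER_CUBIC)
cv2.imwrite('pics/crop1.png',a)
s=d["scene"]["image"][140:300,220:345]
cv2.imwrite('pics/crop2.png',cv2.resize(s,None,fx=3.7,fy=3.7,interpolation=cv2.INTER_CUBIC))
E
```

```text
blue [205.5 200. ] [24.  9.] 90.0 bbox (201, 188, 10, 25) [0.5882 0.2775 0.085 ] [[0.621, 0.29], [0.621, 0.266], [0.555, 0.265], [0.556, 0.289]]
blue [313.3 218. ] [ 6.8 13.5] 48.0 bbox (306, 211, 11, 11) [ 0.5376 -0.0124  0.085 ] [[0.532, 0.007], [0.557, -0.02], [0.543, -0.032], [0.519, -0.005]]
blue [282.  215.5] [10.  9.] 0.0 bbox (277, 211, 11, 10) [0.5449 0.0715 0.085 ] [[0.533, 0.085], [0.557, 0.085], [0.557, 0.058], [0.533, 0.058]]
red [288.8 188.5] [17.8  6.8] 69.0 bbox (285, 180, 11, 17) [0.6061 0.0547 0.145 ] [[0.625, 0.071], [0.631, 0.054], [0.588, 0.039], [0.581, 0.055]]
redjar [408.5 259.5] [19. 19.] 90.0 bbox (399, 250, 20, 20) [ 0.4259 -0.2676  0.07  ] [[0.451, -0.243], [0.451, -0.295], [0.4, -0.292], [0.401, -0.241]]
white [296.8 200.2] [39.6 38.9] 45.0 bbox (277, 180, 40, 41) [0.5854 0.0316 0.09  ] [[0.586, 0.106], [0.662, 0.031], [0.584, -0.043], [0.51, 0.032]]
roller [322. 257.] [34. 64.] 90.0 bbox (290, 240, 65, 35) [ 0.4343 -0.0365  0.06  ] [[0.481, 0.05], [0.48, -0.125], [0.388, -0.122], [0.389, 0.051]]
roller_s [239.5 249.5] [49. 19.] 90.0 bbox (230, 225, 20, 50) [0.4583 0.1904 0.02  ] [[0.528, 0.218], [0.528, 0.164], [0.39, 0.163], [0.39, 0.216]]
```

View pics/crop1.png

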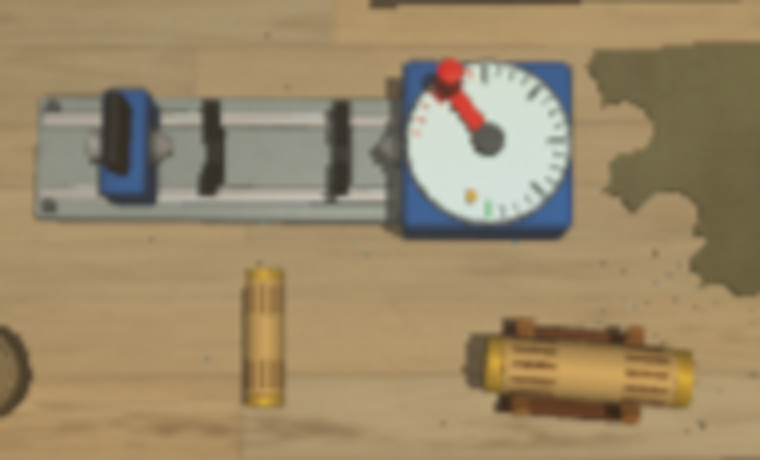

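View pics/crop2.png

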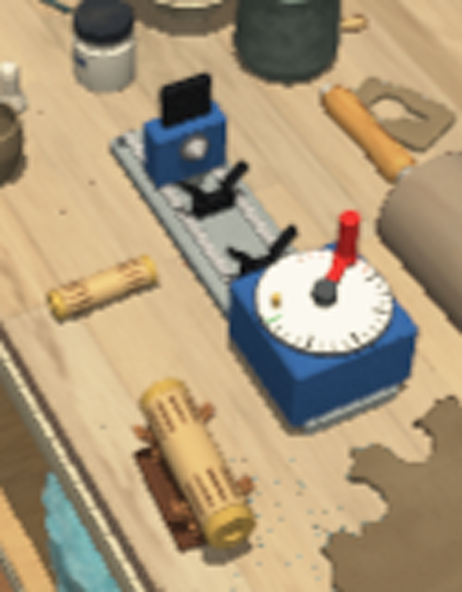

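The crops confirm it. The roller on the rest runs from about (487,363) to (692,378) in crop1, roughly 140 mm long, while the small one is about 97 mm. The gauge lies along world y with the headstock towards -y. The tailstock stands partly forward, and the peg is up-left of the dial.

```bash
python3 - <<'E'
import pickle
from h import *
d=pickle.load(open('cam.pkl','rb'));c,s=d["top"],d["scene"]
T=lambda u,v:(175+u/4-.4,165+v/4-.4)
S=lambda u,v:(220+u/3.7-.4,140+v/3.7-.4)
for n,u,v,z in [('dial',487,140,.09),('hs tl',404,62,.085),('hs tr',571,64,.085),('hs bl',402,228,.085),('hs br',572,228,.085),
 ('base tl',40,97,.018),('base bl',36,207,.018),('base tr',390,98,.018),('base br',390,214,.018),
 ('sad L',211,147,.055),('sad R',340,148,.055),('tailtip',173,147,.065),('headtip',373,149,.065),
 ('ts body R top',155,95,.085),('ts bodyR bot',154,196,.085),('ts L bot',101,196,.085),('paddle top c',112,131,.13),('padtop',112,93,.13),('padbot',112,172,.13),
 ('peg',450,68,.145),('roll L',489,363,.055),('roll R',690,378,.055),('rest tl',512,322,.035),('rest bl',510,408,.035),('rest tr',632,334,.035),('rest br',628,416,.035)]:
    print(n,ray(c,*T(u,v),z)[:2].round(4))
for n,a,b in [('peg',(450,66),(348,214)),('hub',(487,139),(325,291)),('hsFR',(571,64),(416,325)),('hs BL',(402,228),(230,297))]:
    p,e=two(c,T(*a),s,S(*b));print(n,p.round(4),round(e,4))
E
```

```text
dial [0.5871 0.0326]
hs tl [0.6423 0.0881]
hs tr [ 0.6404 -0.0256]
hs bl [0.5285 0.0901]
hs br [ 0.5278 -0.0238]
base tl [0.6335 0.3498]
base bl [0.5536 0.3504]
base tr [0.6316 0.0979]
base br [0.5472 0.0983]
sad L [0.5897 0.2221]
sad R [0.5885 0.1327]
tailtip [0.588 0.247]
headtip [0.5859 0.1096]
ts body R top [0.6202 0.2569]
ts bodyR bot [0.551  0.2564]
ts L bot [0.5512 0.2919]
paddle top c [0.5868 0.2773]
padtop [0.6119 0.2779]
padbot [0.56   0.2768]
peg [0.624 0.059]
roll L [0.4394 0.0313]
roll R [ 0.4284 -0.1053]
rest tl [0.4686 0.0138]
rest bl [0.4093 0.0161]
rest tr [ 0.4598 -0.0695]
rest br [ 0.4033 -0.0652]
peg [0.6221 0.0599 0.1512] 0.0038
hub [0.5858 0.0332 0.1034] 0.001
hsFR [ 0.6378 -0.0244  0.0936] 0.0012
hs BL [0.5311 0.0899 0.0673] 0.0008
```

```bash
cat > plan.py <<'E'
import sys,numpy as np
from workcell import bot
from scipy.spatial.transform import Rotation as Q
def yaw():  # angle of tool y seen from above, deg
    o=bot.get_obs();y=Q.from_quat(o["tool_rot"]).apply([0,1,0]);return o,np.degrees(np.arctan2(y[1],y[0]))
def plan(x,y,z,a):
    """total tool shift in rows-of-20mm (final axes) and turn in 60deg units"""
    o,y0=yaw();p=o["eef_pos"];R=Q.from_quat(o["tool_rot"]).as_matrix()
    print('t',round(float(o["clock"]),2),'pos',p.round(4),'yaw',round(y0,2),'F',o["ft_force"].round(1),'w',round(float(o["grip_width"]),4),'gf',round(float(o["grasp_force"]),1))
    d=np.array([x,y,z])-p;t=-((a-y0+180)%360-180)
    c,s=np.cos(np.radians(a)),np.sin(np.radians(a))
    Rf=np.array([[-s if 0 else -(-s),c,0],[c,s,0],[0,0,-1]])  # x: y cross z(down)
    Rf[0]=np.cross(Rf[1],Rf[2])
    print('shift now-axes',(R.T@d/.02).round(2),'final-axes',(Rf@d/.02).round(2),'turn',round(t/60,3))
if __name__=="__main__": plan(*map(float,sys.argv[1:5]))
E
python3 plan.py .587 .248 .2 -.6
python3 - <<'E'
import numpy as np
def sim(p,a,rows):
    p=np.array(p,float)
    for tx,ty,tz,r in rows:
        c,s=np.cos(np.radians(a)),np.sin(np.radians(a))
        yv=np.array([c,s,0]);xv=np.cross(yv,[0,0,-1]);p=p+.02*(tx*xv+ty*yv)+[0,0,-.02*tz];a-=60*r
    return p.round(4),a
print(sim([.11,.487,.252],77.2,[[-1,0,0,.0865]]*15))
print(sim([.11,.487,.252],77.2,[[-1,.8,0,.0865]]*15))
E
```

```text
t 0.1 pos [0.1099 0.4872 0.2525] yaw 77.29 F [-0.5 -0.7  1. ] w 0.0855 gf 0.0
shift now-axes [-25.9   -6.41   2.64] final-axes [-11.71  23.98   2.63] turn 1.298
(array([0.2916, 0.2771, 0.252 ]), -0.6499999999999702)
(array([0.4595, 0.4224, 0.252 ]), -0.6499999999999702)
```

>>> apply_moves --pt "-1 0.4 0 0.0865" --pt "-1 0.4 0 0.0865" --pt "-1 0.4 0 0.0865" --pt "-1 0.4 0 0.0865" --pt "-1 0.4 0 0.0865" --claw 1

```text
clock: 0.52
eef_pos: [0.2176, 0.4852, 0.2526]
tool_rot: [0.333, 0.943, -0.001, -0.0]
ft_force: [-0.0, 0.1, 0.5]
grip_width: 0.0255
grasp_force: 0.0
```

>>> apply_moves --pt "-1 0.4 0 0.0865" --pt "-1 0.4 0 0.0865" --pt "-1 0.4 0 0.0865" --pt "-1 0.4 0 0.0865" --pt "-1 0.4 0 0.0865"

```text
clock: 0.93
eef_pos: [0.3126, 0.4358, 0.2526]
tool_rot: [0.536, 0.844, -0.001, -0.0]
ft_force: [-0.6, 0.1, 0.1]
grip_width: 0.0
grasp_force: 0.0
```

>>> apply_moves --pt "-1 0.4 0 0.0865" --pt "-1 0.4 0 0.0865" --pt "-1 0.4 0 0.0865" --pt "-1 0.4 0 0.0865" --pt "-1 0.4 0 0.0865"

```text
clock: 1.35
eef_pos: [0.3763, 0.3499, 0.2526]
tool_rot: [0.712, 0.702, -0.001, 0.0]
ft_force: [0.3, 0.1, -0.1]
grip_width: -0.0002
grasp_force: 0.0
```

```bash
python3 plan.py .587 .248 .2 -.6
```

```text
t 1.35 pos [0.3763 0.3499 0.2526] yaw -0.83 F [ 0.3  0.1 -0.1] w -0.0002 gf 0.0
shift now-axes [-4.94 10.61  2.63] final-axes [-4.99 10.59  2.63] turn -0.004
```

>>> apply_moves --pt "-0.53 1 0.26 0" --pt "-0.53 1 0.26 0" --pt "-0.53 1 0.26 0" --pt "-0.53 1 0.26 0" --pt "-0.53 1 0.26 0"

```text
clock: 1.77
eef_pos: [0.4759, 0.2961, 0.2266]
tool_rot: [0.711, 0.704, -0.0, -0.0]
ft_force: [0.5, -0.2, 0.4]
grip_width: -0.0002
grasp_force: 0.0
```

>>> apply_moves --pt "-0.53 1 0.26 0" --pt "-0.53 1 0.26 0" --pt "-0.53 1 0.26 0" --pt "-0.53 1 0.26 0" --pt "-0.53 1 0.26 0"

```text
clock: 2.18
eef_pos: [0.5753, 0.2422, 0.2003]
tool_rot: [0.711, 0.704, -0.001, -0.0]
ft_force: [0.2, -0.3, 0.7]
grip_width: 0.0002
grasp_force: 0.0
```

>>> apply_moves --pt "0 0.12 0.8 0" --pt "0 0.12 0.8 0" --pt "0 0.12 0.8 0" --pt "0 0.12 0.8 0" --pt "0 0.12 0.8 0"

```text
clock: 2.6
eef_pos: [0.5865, 0.2425, 0.1198]
tool_rot: [0.711, 0.704, -0.001, -0.0]
ft_force: [0.7, 0.1, -0.2]
grip_width: 0.0004
grasp_force: 0.0
```

```bash
python3 plan.py .587 .283 .120 -.6; python3 - <<'E'
from workcell import bot;import cv2
c=bot.camera("scene")["image"][110:260,200:360]
cv2.imwrite('pics/c3.png',cv2.resize(c,None,fx=3.5,fy=3.5,interpolation=cv2.INTER_CUBIC))
E
```

```text
t 2.6 pos [0.5865 0.2425 0.1198] yaw -0.57 F [ 0.7  0.1 -0.2] w 0.0004 gf 0.0
shift now-axes [ 2.02  0.01 -0.01] final-axes [ 2.02  0.01 -0.01] turn 0.0
```

View pics/c3.png

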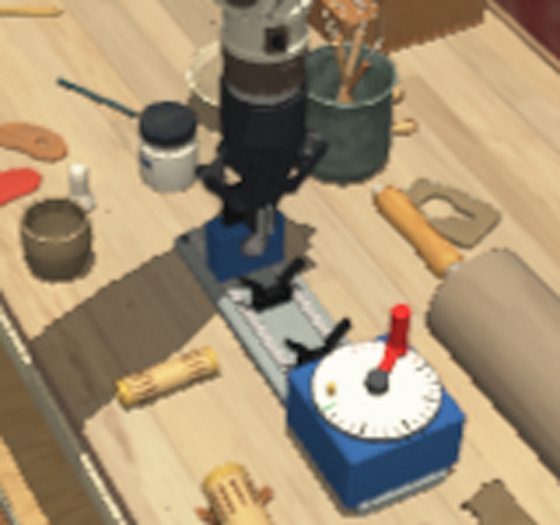

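The closed fingers at about (262,235) stand in front of the paddle. I'll push towards +y.

>>> apply_moves --pt "0.5 0 0 0" --pt "0.4 0 0 0" --pt "0.3 0 0 0" --pt "0.3 0 0 0" --pt "0.2 0 0 0"

```text
clock: 3.07
eef_pos: [0.5871, 0.2774, 0.1218]
tool_rot: [0.71, 0.704, -0.0, 0.001]
ft_force: [0.2, -3.8, -1.5]
grip_width: -0.0001
grasp_force: 2.1
```

>>> apply_moves --pt "0.1 0 0 0" --pt "0.1 0 0 0" --pt "0.1 0 0 0" --pt "0 0 0 0" --pt "0 0 0 0"

```text
clock: 3.48
eef_pos: [0.5871, 0.2795, 0.1218]
tool_rot: [0.711, 0.703, -0.002, 0.002]
ft_force: [-0.8, -11.9, 1.5]
grip_width: -0.0001
grasp_force: 5.8
```

The tailstock is at its back stop: the force rose to 12 N at y = 0.2795. Next is the roller.

>>> apply_moves --pt "-0.2 0 -0.8 0" --pt "-0.2 0 -0.8 0" --pt "-0.2 0 -0.8 0" --pt "-0.2 0 -0.8 0" --pt "-0.2 0 -0.8 0"

```text
clock: 3.9
eef_pos: [0.5873, 0.2641, 0.2034]
tool_rot: [0.71, 0.704, 0.002, -0.0]
ft_force: [0.1, -0.1, -0.8]
grip_width: -0.0
grasp_force: 0.0
```

>>> apply_moves --pt "-1 -0.465 0 0.0045" --pt "-1 -0.465 0 0.0045" --pt "-1 -0.465 0 0.0045" --pt "-1 -0.465 0 0.0045" --pt "-1 -0.465 0 0.0045" --claw 0

```text
clock: 4.32
eef_pos: [0.5387, 0.1644, 0.2026]
tool_rot: [0.718, 0.696, 0.002, -0.0]
ft_force: [0.3, -0.2, 0.3]
grip_width: 0.061
grasp_force: 0.0
```

>>> apply_moves --pt "-1 -0.465 0 0.0045" --pt "-1 -0.465 0 0.0045" --pt "-1 -0.465 0 0.0045" --pt "-1 -0.465 0 0.0045" --pt "-1 -0.465 0 0.0045"

```text
clock: 4.73
eef_pos: [0.4882, 0.0662, 0.2027]
tool_rot: [0.727, 0.687, 0.002, 0.0]
ft_force: [0.2, -0.4, 0.6]
grip_width: 0.0855
grasp_force: 0.0
```

>>> apply_moves --pt "-1 -0.465 0 0.0045" --pt "-1 -0.465 0 0.0045" --pt "-1 -0.465 0 0.0045" --pt "-1 -0.465 0 0.0045" --pt "-1 -0.465 0 0.0045"

```text
clock: 5.15
eef_pos: [0.4354, -0.0307, 0.2026]
tool_rot: [0.735, 0.678, 0.002, 0.001]
ft_force: [0.2, -0.9, -0.6]
grip_width: 0.0854
grasp_force: 0.0
```

```bash
python3 plan.py .434 -.037 .056 -4.6; python3 - <<'E'
from workcell import bot;import cv2,pickle
d={n:bot.camera(n) for n in("scene","top")}
pickle.dump(d,open('cam2.pkl','wb'))
c=d["scene"]["image"][110:300,200:400]
cv2.imwrite('pics/c4.png',cv2.resize(c,None,fx=3.1,fy=3.1,interpolation=cv2.INTER_CUBIC))
E
```

```text
t 5.15 pos [ 0.4354 -0.0307  0.2026] yaw -4.56 F [ 0.2 -0.9 -0.6] w 0.0854 gf 0.0
shift now-axes [-0.33 -0.08  7.33] final-axes [-0.32 -0.05  7.33] turn 0.001
```

View pics/c4.png

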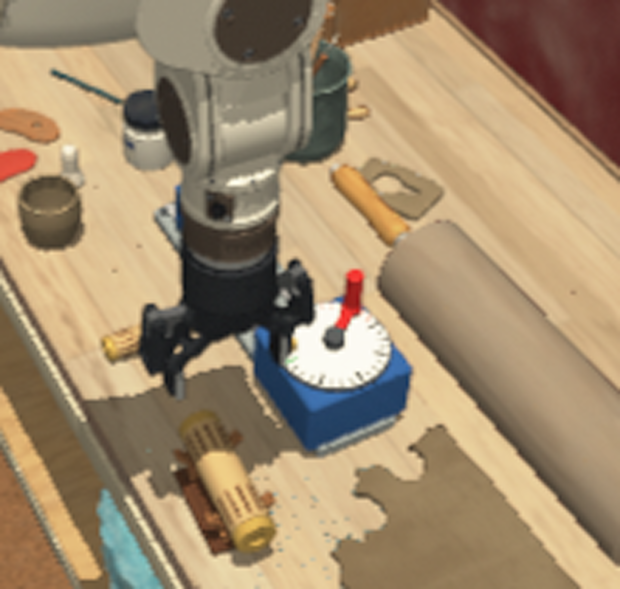

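The gripper hangs above the roller, clear of the headstock. I'll go down and grip.

>>> apply_moves --pt "-0.06 -0.01 1 0" --pt "-0.06 -0.01 1 0" --pt "-0.06 -0.01 1 0" --pt "-0.06 -0.01 1 0" --pt "-0.06 -0.01 1 0"

```text
clock: 5.67
eef_pos: [0.4351, -0.0356, 0.1015]
tool_rot: [0.735, 0.679, 0.002, 0.001]
ft_force: [-0.5, -0.1, 0.4]
grip_width: 0.0858
grasp_force: 0.0
```

>>> apply_moves --pt "0 0 0.6 0" --pt "0 0 0.6 0" --pt "0 0 0.6 0" --pt "0 0 0.5 0" --pt "0 0 0 0"

```text
clock: 6.08
eef_pos: [0.4334, -0.0355, 0.0543]
tool_rot: [0.735, 0.679, 0.0, -0.001]
ft_force: [-0.8, 0.2, -0.4]
grip_width: 0.0856
grasp_force: 0.0
```

>>> apply_moves --pt "0 0 0 0" --pt "0 0 0 0" --pt "0 0 0 0" --pt "0 0 0 0" --pt "0 0 0 0" --claw 1

```text
clock: 6.5
eef_pos: [0.434, -0.0366, 0.0564]
tool_rot: [0.735, 0.678, 0.001, 0.001]
ft_force: [-0.4, 0.2, 4.6]
grip_width: 0.0386
grasp_force: 59.5
```

>>> apply_moves --pt "0 0 0 0" --pt "0 0 0 0" --pt "0 0 0 0" --pt "0 0 0 0" --pt "0 0 0 0"

```text
clock: 6.92
eef_pos: [0.4341, -0.0366, 0.0565]
tool_rot: [0.735, 0.678, 0.001, 0.001]
ft_force: [-0.8, 2.0, 5.1]
grip_width: 0.0385
grasp_force: 59.5
```

>>> apply_moves --pt "0 0 -0.8 0" --pt "0 0 -1 0" --pt "0 0 -1 0" --pt "0 0 -1 0" --pt "0 0 -1 0"

```text
clock: 7.33
eef_pos: [0.4329, -0.0367, 0.1523]
tool_rot: [0.735, 0.678, -0.0, -0.0]
ft_force: [0.2, 0.8, -2.4]
grip_width: 0.0386
grasp_force: 60.6
```

>>> apply_moves --pt "0 0 -1 0" --pt "0 0 -1 0" --pt "0 0 -0.8 0" --pt "0 0 0 0" --pt "0 0 0 0"

```text
clock: 7.75
eef_pos: [0.4338, -0.0368, 0.2078]
tool_rot: [0.735, 0.678, 0.001, 0.001]
ft_force: [-0.4, 0.4, -3.2]
grip_width: 0.0384
grasp_force: 60.8
```

```bash
python3 plan.py .5875 .188 .21 -.6; python3 - <<'E'
from workcell import bot;import pickle
from h import *
c=bot.camera("top")
cv2.imwrite('pics/c5.png',cv2.resize(c["image"][160:290,170:380],None,fx=3.7,fy=3.7,interpolation=cv2.INTER_CUBIC))
E
```

```text
t 7.75 pos [ 0.4338 -0.0368  0.2078] yaw -4.61 F [-0.4  0.4 -3.2] w 0.0384 gf 60.8
shift now-axes [11.82  6.76 -0.1 ] final-axes [11.32  7.57 -0.11] turn -0.067
```

View pics/c5.png

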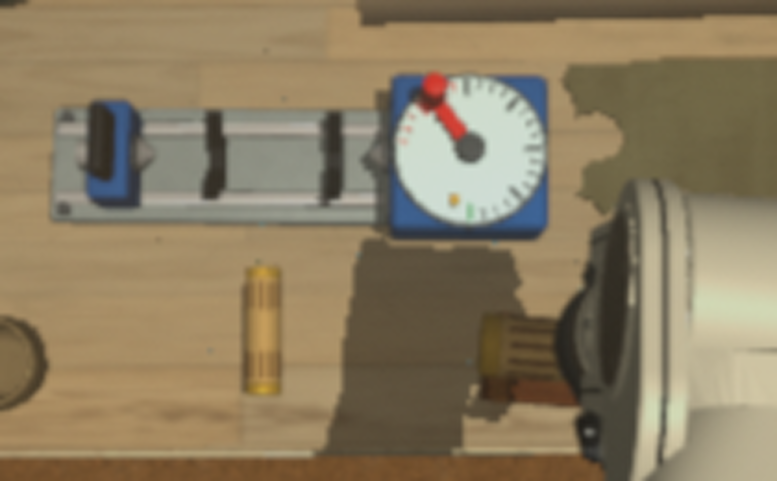

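The gauge is in clear view: tail tip near (157,153), head tip near (362,155), saddles at 213 and 332. I'll refine the tip positions from brightness profiles.

```bash
python3 - <<'E'
from workcell import bot
from h import *
c=bot.camera("top");g=cv2.cvtColor(c["image"],cv2.COLOR_BGR2GRAY)
for v in (199,200,201,202,203): print(v,'T',g[v,200:222].tolist(),'H',g[v,262:278].tolist())
print(ray(c,212,201,.065)[:2],ray(c,268,201.5,.065)[:2],ray(c,240,201,.065)[:2])
h=cv2.cvtColor(c["image"],cv2.COLOR_BGR2HSV)
for n,hi in(('saddle/paddle dark',60),):
    for q in blobs(c,(0,0,0),(180,255,hi),(185,180,275,225),20):
        x,y,w,hh=cv2.boundingRect(q);print(n,(x,y,w,hh),[ray(c,x+w/2-.5,y+hh/2-.5,z)[:2].round(4).tolist() for z in(.055,.13)],ray(c,x+w/2,y,.065)[0].round(4),ray(c,x+w/2,y+hh,.065)[0].round(4))
s=bot.camera("scene");
E
```

```text
199 T [53, 77, 87, 85, 72, 72, 78, 106, 120, 117, 119, 128, 136, 138, 139, 139, 138, 139, 138, 137, 138, 138] H [80, 124, 143, 144, 144, 144, 143, 138, 113, 101, 100, 89, 81, 71, 103, 180]
200 T [53, 77, 88, 84, 72, 74, 82, 110, 126, 125, 122, 123, 132, 137, 138, 139, 138, 138, 139, 137, 138, 138] H [80, 123, 142, 144, 144, 144, 139, 123, 109, 111, 111, 94, 85, 74, 101, 180]
201 T [53, 77, 87, 84, 71, 76, 82, 111, 125, 126, 127, 122, 129, 137, 138, 138, 138, 138, 138, 138, 138, 139] H [81, 123, 141, 143, 144, 141, 122, 101, 108, 115, 113, 95, 88, 78, 107, 183]
202 T [54, 77, 88, 85, 71, 73, 80, 108, 120, 117, 113, 114, 129, 137, 138, 138, 138, 138, 138, 138, 138, 138] H [83, 124, 141, 144, 142, 123, 98, 86, 100, 110, 111, 96, 86, 75, 102, 181]
203 T [57, 78, 88, 84, 70, 72, 79, 100, 108, 100, 97, 116, 133, 137, 138, 138, 138, 137, 137, 137, 138, 138] H [83, 124, 143, 144, 142, 115, 88, 82, 86, 95, 102, 96, 86, 70, 97, 177]
[0.58902234 0.2630407 ] [0.58685449 0.10922269] [0.58863707 0.18617267]
saddle/paddle dark (194, 189, 7, 20) [[0.5981, 0.3063], [0.5839, 0.2917]] 0.6229 0.567
```

```bash
python3 - <<'E'
import pickle
from workcell import bot
from h import *
c=bot.camera("top")
g=cv2.cvtColor(c["image"],cv2.COLOR_BGR2HSV)
for v in (252,255,258): print(g[v,294:308].tolist())
for z in(.2,.21):print(ray(c,300,255,z))
E
python3 plan.py .588 .187 .21 -.6
```

```text
[[19, 92, 94], [19, 93, 93], [19, 93, 93], [18, 93, 93], [18, 97, 92], [19, 118, 84], [21, 151, 88], [20, 158, 97], [21, 160, 97], [20, 157, 96], [20, 153, 95], [20, 141, 92], [19, 126, 97], [18, 126, 99]]
[[18, 98, 94], [19, 96, 93], [18, 95, 94], [18, 98, 94], [19, 99, 90], [20, 126, 81], [20, 154, 88], [21, 162, 96], [20, 161, 98], [21, 160, 97], [20, 158, 95], [19, 137, 99], [18, 129, 103], [18, 125, 100]]
[[18, 96, 88], [19, 88, 87], [22, 64, 87], [21, 76, 87], [18, 100, 84], [20, 129, 79], [20, 154, 86], [21, 163, 91], [20, 164, 92], [21, 159, 93], [20, 152, 92], [19, 137, 97], [19, 129, 99], [17, 131, 84]]
[0.43385259 0.03230742 0.2       ]
[0.43340609 0.03296691 0.21      ]
t 7.95 pos [ 0.4323 -0.0366  0.2058] yaw -4.61 F [-0.3  0.2 -2. ] w 0.0388 gf 60.8
shift now-axes [11.77  6.86 -0.23] final-axes [11.26  7.67 -0.21] turn -0.067
```

>>> apply_moves --pt "0.77 0.485 0 -0.0045" --pt "0.77 0.485 0 -0.0045" --pt "0.77 0.485 0 -0.0045" --pt "0.77 0.485 0 -0.0045" --pt "0.77 0.485 0 -0.0045"

```text
clock: 8.37
eef_pos: [0.4869, 0.0373, 0.206]
tool_rot: [0.727, 0.687, -0.001, -0.001]
ft_force: [1.0, -0.6, -1.7]
grip_width: 0.0383
grasp_force: 60.8
```

>>> apply_moves --pt "0.77 0.485 0 -0.0045" --pt "0.77 0.485 0 -0.0045" --pt "0.77 0.485 0 -0.0045" --pt "0.77 0.485 0 -0.0045" --pt "0.77 0.485 0 -0.0045"

```text
clock: 8.78
eef_pos: [0.539, 0.1119, 0.2057]
tool_rot: [0.719, 0.695, -0.001, -0.001]
ft_force: [-0.2, 0.1, -0.9]
grip_width: 0.0388
grasp_force: 60.8
```

>>> apply_moves --pt "0.77 0.485 0 -0.0045" --pt "0.77 0.485 0 -0.0045" --pt "0.77 0.485 0 -0.0045" --pt "0.77 0.485 0 -0.0045" --pt "0.77 0.485 0 -0.0045"

```text
clock: 9.2
eef_pos: [0.5893, 0.1876, 0.2054]
tool_rot: [0.71, 0.704, -0.001, -0.001]
ft_force: [-0.3, -0.4, -2.3]
grip_width: 0.0381
grasp_force: 60.8
```

>>> apply_moves --pt "0 0 0.5 0" --pt "0 0 0.5 0" --pt "0 0 0.5 0" --pt "0 0 0 0" --pt "0 0 0 0"

```text
clock: 9.62
eef_pos: [0.5882, 0.186, 0.1756]
tool_rot: [0.711, 0.703, -0.002, -0.001]
ft_force: [0.2, -0.6, -1.7]
grip_width: 0.0382
grasp_force: 60.9
```

```bash
python3 plan.py .588 .187 .075 -.6
```

```text
t 9.62 pos [0.5882 0.186  0.1756] yaw -0.61 F [ 0.2 -0.6 -1.7] w 0.0382 gf 60.9
shift now-axes [0.06 0.01 5.03] final-axes [ 0.05 -0.01  5.03] turn -0.0
```

Lower to 80 mm first, then the last few millimetres slowly.

>>> apply_moves --pt "0.05 0 1 0" --pt "0 0 1 0" --pt "0 0 1 0" --pt "0 0 1 0" --pt "0 0 0.75 0"

```text
clock: 10.03
eef_pos: [0.5891, 0.1873, 0.0814]
tool_rot: [0.711, 0.703, -0.0, -0.0]
ft_force: [-0.6, 0.3, -1.3]
grip_width: 0.0384
grasp_force: 60.9
```

>>> apply_moves --pt "0 0 0.1 0" --pt "0 0 0.1 0" --pt "0 0 0 0" --pt "0 0 0 0" --pt "0 0 0 0"

```text
clock: 10.45
eef_pos: [0.5906, 0.1883, 0.0799]
tool_rot: [0.711, 0.704, 0.001, 0.001]
ft_force: [0.2, 0.0, -1.7]
grip_width: 0.0377
grasp_force: 60.9
```

```bash
python3 plan.py .588 .187 .0715 -.6; python3 - <<'E'
from workcell import bot
import cv2
c=bot.camera("scene")
cv2.imwrite('pics/c6.png',cv2.resize(c["image"][120:260,210:350],None,fx=4.2,fy=4.2,interpolation=cv2.INTER_CUBIC))
E
```

```text
t 10.45 pos [0.5906 0.1883 0.0799] yaw -0.57 F [ 0.2  0.  -1.7] w 0.0377 gf 60.9
shift now-axes [-0.07 -0.13  0.42] final-axes [-0.07 -0.13  0.42] turn 0.001
```

View pics/c6.png

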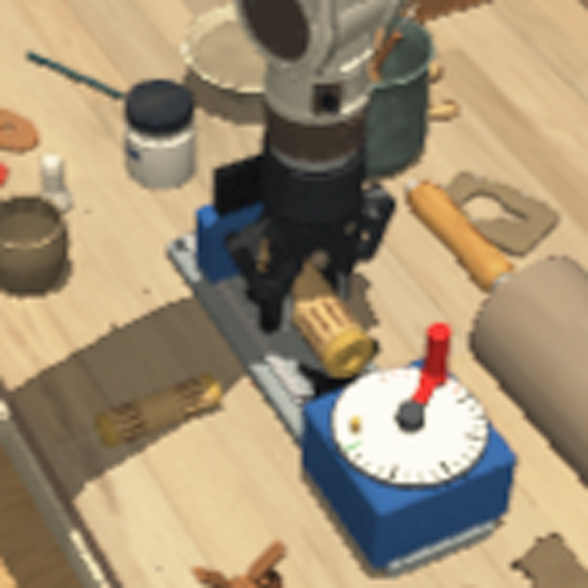

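The roller (end ring at about (350,350)) sits between the centres just above the saddles. I'll lower it gently.

>>> apply_moves --pt "-0.05 -0.08 0.1 0" --pt "0 0 0.1 0" --pt "0 0 0.1 0" --pt "0 0 0 0" --pt "0 0 0 0"

```text
clock: 10.92
eef_pos: [0.588, 0.1871, 0.0722]
tool_rot: [0.711, 0.704, -0.0, 0.0]
ft_force: [0.8, -0.6, -1.7]
grip_width: 0.0379
grasp_force: 61.1
```

>>> apply_moves --pt "0 0 0.05 0" --pt "0 0 0.05 0" --pt "0 0 0 0" --pt "0 0 0 0" --pt "0 0 0 0"

```text
clock: 11.33
eef_pos: [0.5884, 0.1871, 0.0716]
tool_rot: [0.71, 0.704, 0.001, 0.0]
ft_force: [-1.3, -0.7, 5.6]
grip_width: 0.0379
grasp_force: 61.8
```

Contact at 5.6 N, so the roller rests in the saddles. I'll release it, rise, and go behind the paddle.

>>> apply_moves --pt "0 0 0 0" --pt "0 0 0 0" --pt "0 0 0 0" --pt "0 0 0 0" --pt "0 0 0 0" --claw 0

```text
clock: 11.75
eef_pos: [0.5878, 0.1871, 0.07]
tool_rot: [0.711, 0.704, -0.0, -0.0]
ft_force: [-0.1, -0.1, -0.5]
grip_width: 0.0853
grasp_force: 0.0
```

>>> apply_moves --pt "0 0 -0.5 0" --pt "0 0 -1 0" --pt "0 0 -1 0" --pt "0 0 -1 0" --pt "0 0 -1 0"

```text
clock: 12.17
eef_pos: [0.5879, 0.1871, 0.1619]
tool_rot: [0.711, 0.704, 0.0, 0.0]
ft_force: [-0.0, 0.4, -0.2]
grip_width: 0.0854
grasp_force: 0.0
```

>>> apply_moves --pt "0.2 0 -1 0" --pt "0.8 0 -1 0" --pt "1 0 0 0" --pt "1 0 0 0" --pt "1 0 0 0" --claw 1

```text
clock: 12.58
eef_pos: [0.5891, 0.2679, 0.2021]
tool_rot: [0.711, 0.703, 0.001, 0.0]
ft_force: [1.1, 0.2, 0.4]
grip_width: 0.0257
grasp_force: 0.0
```

>>> apply_moves --pt "1 0 0 0" --pt "1 0 0 0" --pt "1 0 0 0" --pt "0.4 0 0 0" --pt "0 0 0 0"

```text
clock: 13.0
eef_pos: [0.589, 0.337, 0.2004]
tool_rot: [0.71, 0.705, 0.0, -0.0]
ft_force: [0.1, -0.1, -0.1]
grip_width: -0.0001
grasp_force: 0.0
```

```bash
python3 plan.py .588 .335 .12 -.6; python3 - <<'E'
from workcell import bot
import cv2
c=bot.camera("top")
cv2.imwrite('pics/c7.png',cv2.resize(c["image"][160:260,170:330],None,fx=4.6,fy=4.6,interpolation=cv2.INTER_CUBIC))
E
```

```text
t 13.0 pos [0.589  0.337  0.2004] yaw -0.4 F [ 0.1 -0.1 -0.1] w -0.0001 gf 0.0
shift now-axes [-0.1  -0.05  4.02] final-axes [-0.1  -0.05  4.02] turn 0.003
```

View pics/c7.png

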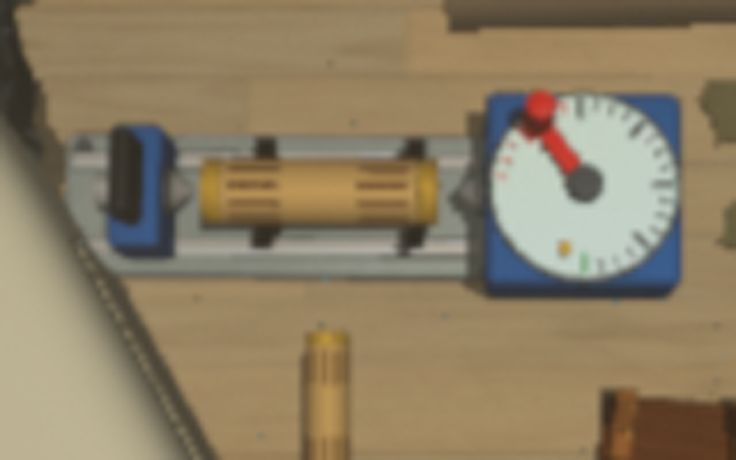

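The roller lies square in the saddles (from 200 to 437) with both tips clear. I'll descend behind the paddle and push.

>>> apply_moves --pt "0 0 0.8 0" --pt "0 0 0.8 0" --pt "0 0 0.8 0" --pt "0 0 0.8 0" --pt "0 0 0.8 0"

```text
clock: 13.47
eef_pos: [0.5897, 0.3332, 0.1201]
tool_rot: [0.711, 0.703, -0.0, 0.0]
ft_force: [-0.1, 0.6, 0.4]
grip_width: -0.0002
grasp_force: 0.0
```

>>> apply_moves --pt "-0.4 0 0 0" --pt "-0.3 0 0 0" --pt "-0.2 0 0 0" --pt "-0.2 0 0 0" --pt "-0.2 0 0 0"

```text
clock: 13.88
eef_pos: [0.5901, 0.3098, 0.1221]
tool_rot: [0.711, 0.704, 0.002, -0.0]
ft_force: [0.2, 4.4, 1.3]
grip_width: 0.0
grasp_force: 2.1
```

>>> apply_moves --pt "-0.2 0 0 0" --pt "-0.2 0 0 0" --pt "-0.2 0 0 0" --pt "-0.2 0 0 0" --pt "-0.2 0 0 0"

```text
clock: 14.3
eef_pos: [0.5898, 0.2901, 0.1218]
tool_rot: [0.71, 0.704, 0.002, -0.0]
ft_force: [0.5, 5.5, 3.7]
grip_width: 0.0
grasp_force: 2.8
```

>>> apply_moves --pt "-0.1 0 0 0" --pt "-0.1 0 0 0" --pt "-0.1 0 0 0" --pt "-0.1 0 0 0" --pt "0 0 0 0"

```text
clock: 14.72
eef_pos: [0.5895, 0.2816, 0.1214]
tool_rot: [0.71, 0.704, 0.001, 0.0]
ft_force: [1.0, 4.6, 3.5]
grip_width: 0.0002
grasp_force: 2.4
```

>>> apply_moves --pt "-0.1 0 0 0" --pt "-0.1 0 0 0" --pt "0 0 0 0" --pt "0 0 0 0" --pt "0 0 0 0"

```text
clock: 15.13
eef_pos: [0.5894, 0.2797, 0.1213]
tool_rot: [0.71, 0.704, 0.002, -0.001]
ft_force: [1.3, 9.8, 2.6]
grip_width: 0.0002
grasp_force: 4.8
```

>>> apply_moves --pt "-0.1 0 0 0" --pt "-0.1 0 0 0" --pt "0 0 0 0" --pt "0 0 0 0" --pt "0 0 0 0"

```text
clock: 15.55
eef_pos: [0.5894, 0.2792, 0.1214]
tool_rot: [0.709, 0.705, 0.005, -0.003]
ft_force: [1.3, 16.7, 0.9]
grip_width: -0.0003
grasp_force: 8.9
```

>>> apply_moves --pt "-0.1 0 0 0" --pt "-0.1 0 0 0" --pt "0 0 0 0" --pt "0 0 0 0" --pt "0 0 0 0"

```text
clock: 15.97
eef_pos: [0.5894, 0.2788, 0.1215]
tool_rot: [0.708, 0.706, 0.007, -0.005]
ft_force: [2.1, 26.4, -1.4]
grip_width: 0.0
grasp_force: 13.2
```

Snug: the position is stalled at y = 0.279 with 26 N. I'll back off, lift, and look.

>>> apply_moves --pt "0.3 0 0 0" --pt "0.4 0 0 0" --pt "0.4 0 0 0" --pt "0.4 0 0 0" --pt "0 0 -0.5 0"

```text
clock: 16.38
eef_pos: [0.5872, 0.2989, 0.1274]
tool_rot: [0.71, 0.704, -0.003, -0.001]
ft_force: [-0.2, -0.4, -0.8]
grip_width: -0.0
grasp_force: 0.0
```

>>> apply_moves --pt "0 0 -1 0" --pt "0 0 -1 0" --pt "0 0 -1 0" --pt "0 0 -1 0" --pt "0 0 -0.5 0"

```text
clock: 16.8
eef_pos: [0.59, 0.2986, 0.2239]
tool_rot: [0.711, 0.703, 0.002, 0.001]
ft_force: [0.2, -0.6, 0.9]
grip_width: -0.0003
grasp_force: 0.0
```

```bash
python3 - <<'E'
from workcell import bot
from h import *
c=bot.camera("top");s=bot.camera("scene")
a=cv2.resize(c["image"][170:235,185:325],None,fx=4.5,fy=4.5,interpolation=cv2.INTER_CUBIC)
b=cv2.resize(s["image"][150:220,230:370],None,fx=4.5,fy=4.5,interpolation=cv2.INTER_CUBIC)
cv2.imwrite('pics/c8.png',cv2.resize(np.vstack([a,b]),None,fx=.95,fy=.95))
for q in blobs(c,(0,150,80),(8,255,255),(260,170,330,235)):
    x,y,w,h=cv2.boundingRect(q);print((x,y,w,h))
    # peg top: part farthest along
    p=q[:,0,:];print('peg top approx',ray(c,x+4,y+4,.145)[:2].round(4))
E
python3 plan.py .588 .2 .2 -.6
```

```text
(285, 180, 11, 17)
peg top approx [0.6177 0.0542]
t 16.9 pos [0.5903 0.299  0.2232] yaw -0.61 F [-0.4 -0.2 -0.3] w -0.0002 gf 0.0
shift now-axes [-4.95 -0.07  1.15] final-axes [-4.95 -0.06  1.16] turn -0.0
```

View pics/c8.png

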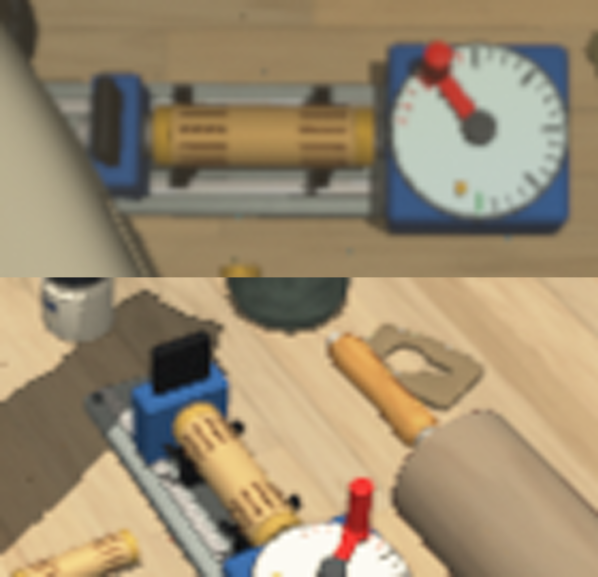

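Roller ends meet both centres; it is seated. Next is the pointer: I'll cage the peg with the jaws along the tangent and carry it round clockwise with the tool turning in step. I need to check the joint 6 range first.

```bash
python3 - <<'E'
from workcell import bot
print(bot.get_obs()["joint_pos"].round(3))
E
python3 plan.py .623 .0592 .20 -54.5;python3 plan.py .623 .0592 .20 125.5
```

```text
[ 0.469  0.582  0.442  1.426 -0.     2.05 ]
t 16.9 pos [0.5903 0.299  0.2232] yaw -0.61 F [-0.4 -0.2 -0.3] w -0.0002 gf 0.0
shift now-axes [-11.97   1.76   1.15] final-axes [-5.63 10.71  1.16] turn 0.898
t 16.9 pos [0.5903 0.299  0.2232] yaw -0.61 F [-0.4 -0.2 -0.3] w -0.0002 gf 0.0
shift now-axes [-11.97   1.76   1.15] final-axes [  5.63 -10.71   1.16] turn -2.102
```

>>> apply_moves --pt "-0.8 0.117 0 0" --pt "-0.8 0.117 0 0" --pt "-0.8 0.117 0 0" --pt "-0.8 0.117 0 0" --pt "-0.8 0.117 0 0" --claw 0.5

```text
clock: 17.32
eef_pos: [0.5998, 0.2163, 0.2194]
tool_rot: [0.711, 0.703, -0.001, -0.0]
ft_force: [-0.3, 0.7, -0.8]
grip_width: 0.0429
grasp_force: 0.0
```

>>> apply_moves --pt "-0.8 0.117 0 0" --pt "-0.8 0.117 0 0" --pt "-0.8 0.117 0 0" --pt "-0.8 0.117 0 0" --pt "-0.8 0.117 0 0"

```text
clock: 17.73
eef_pos: [0.611, 0.1366, 0.2203]
tool_rot: [0.711, 0.703, -0.0, 0.0]
ft_force: [-0.0, -0.4, -0.8]
grip_width: 0.0431
grasp_force: 0.0
```

>>> apply_moves --pt "-0.8 0.117 0 0" --pt "-0.8 0.117 0 0" --pt "-0.8 0.117 0 0" --pt "-0.8 0.117 0 0" --pt "-0.8 0.117 0 0"

```text
clock: 18.15
eef_pos: [0.6217, 0.0566, 0.2203]
tool_rot: [0.711, 0.703, -0.0, -0.0]
ft_force: [-0.5, 0.4, 0.3]
grip_width: 0.0432
grasp_force: 0.0
```

>>> apply_moves --pt "0 0 0 -0.1143" --pt "0 0 0 -0.1143" --pt "0 0 0 -0.1143" --pt "0 0 0 -0.1143" --pt "0 0 0 -0.1143"

```text
clock: 18.57
eef_pos: [0.6216, 0.0572, 0.2202]
tool_rot: [0.469, 0.883, -0.0, -0.0]
ft_force: [-1.2, 0.1, -0.1]
grip_width: 0.0426
grasp_force: 0.0
```

>>> apply_moves --pt "0 0 0 -0.1143" --pt "0 0 0 -0.1143" --pt "0 0 0 -0.1143" --pt "0 0 0 -0.1143" --pt "0 0 0 -0.1143"

```text
clock: 18.98
eef_pos: [0.6216, 0.0573, 0.2202]
tool_rot: [0.188, 0.982, -0.0, -0.0]
ft_force: [0.5, -0.3, -0.4]
grip_width: 0.0425
grasp_force: 0.0
```

>>> apply_moves --pt "0 0 0 -0.1143" --pt "0 0 0 -0.1143" --pt "0 0 0 -0.1143" --pt "0 0 0 -0.1143" --pt "0 0 0 -0.1143"

```text
clock: 19.4
eef_pos: [0.6217, 0.0573, 0.2202]
tool_rot: [-0.11, 0.994, -0.0, -0.0]
ft_force: [-0.2, 0.8, -0.2]
grip_width: 0.0424
grasp_force: 0.0
```

>>> apply_moves --pt "0 0 0 -0.1143" --pt "0 0 0 -0.1143" --pt "0 0 0 -0.1143" --pt "0 0 0 -0.1143" --pt "0 0 0 -0.1143"

```text
clock: 19.82
eef_pos: [0.6217, 0.0573, 0.2203]
tool_rot: [-0.398, 0.917, -0.0, -0.0]
ft_force: [0.7, -0.5, -0.4]
grip_width: 0.0423
grasp_force: 0.0
```

```bash
python3 plan.py .623 .0592 .133 136.5
```

```text
t 19.82 pos [0.6217 0.0573 0.2203] yaw 136.89 F [ 0.7 -0.5 -0.4] w 0.0423 gf 0.0
shift now-axes [-0.11  0.01  4.36] final-axes [-0.11  0.02  4.36] turn 0.006
```

>>> apply_moves --pt "-0.1 0 0.9 0" --pt "0 0 0.9 0" --pt "0 0 0.9 0" --pt "0 0 0.9 0" --pt "0 0 0.8 0"

```text
clock: 20.23
eef_pos: [0.6227, 0.0588, 0.1311]
tool_rot: [-0.395, 0.919, 0.0, -0.0]
ft_force: [0.4, 1.1, -0.0]
grip_width: 0.0424
grasp_force: 0.0
```

>>> apply_moves --pt "0 0 0 0" --pt "0 0 0 0" --pt "0 0 0 0" --pt "0 0 0 0" --pt "0 0 0 0" --claw 0.7

```text
clock: 20.65
eef_pos: [0.6241, 0.0601, 0.1339]
tool_rot: [-0.395, 0.918, -0.0, 0.001]
ft_force: [-0.3, 0.2, -0.2]
grip_width: 0.0254
grasp_force: 0.0
```

```bash
python3 plan.py .623 .0592 .131 136.5; python3 - <<'E'
import numpy as np
# constant row: 36 rows of 6 deg; tool y = cw tangent + 180 + 11 deg
r,d,off=45,6.,11.
ch=2*r*np.sin(np.radians(d/2))
# direction of chord: tangent cw (phi-90) turned cw further by d/2 ; tool y yaw = phi+90+off
rel=np.radians((-90-d/2)-(90+off))  # chord angle relative to tool y, ccw from above
# tool x = tool y cross down = tool y turned +90 ... y=(1,0): cross((1,0,0),(0,0,-1))=(0,1,0)
print('ty',ch*np.cos(rel)/20,'tx',ch*np.sin(rel)/20,'roll',d/60)
E
```

```text
t 20.65 pos [0.6241 0.0601 0.1339] yaw 136.59 F [-0.3  0.2 -0.2] w 0.0254 gf 0.0
shift now-axes [0.07 0.01 0.14] final-axes [0.07 0.01 0.14] turn 0.002
ty -0.2285160960289318 tx 0.05697546184041401 roll 0.1
```

>>> apply_moves --pt "0.057 -0.2285 0 0.1" --pt "0.057 -0.2285 0 0.1" --pt "0.057 -0.2285 0 0.1" --pt "0.057 -0.2285 0 0.1" --pt "0.057 -0.2285 0 0.1"

```text
clock: 21.07
eef_pos: [0.6321, 0.0394, 0.1336]
tool_rot: [-0.142, 0.99, 0.001, 0.001]
ft_force: [0.3, 2.5, -0.1]
grip_width: 0.0253
grasp_force: 1.3
```

>>> apply_moves --pt "0.057 -0.2285 0 0.1" --pt "0.057 -0.2285 0 0.1" --pt "0.057 -0.2285 0 0.1" --pt "0.057 -0.2285 0 0.1" --pt "0.057 -0.2285 0 0.1"

```text
clock: 21.48
eef_pos: [0.6292, 0.0163, 0.1337]
tool_rot: [0.119, 0.993, 0.001, 0.002]
ft_force: [2.4, 1.9, -1.4]
grip_width: 0.0256
grasp_force: 1.4
```

```bash
cat > arc.py <<'E'
import numpy as np
from plan import *
o,y0=yaw();p=o["eef_pos"][:2]-[.5868,.0328]
phi=np.degrees(np.arctan2(p[1],p[0]));print('phi',phi.round(1),'r',np.hypot(*p).round(4),'yaw-phi',round(y0-phi,1),'F',o["ft_force"].round(1),'j6',o["joint_pos"][5].round(3))
R=Q.from_quat(o["tool_rot"]).as_matrix()
g=np.r_[.045*np.array([np.cos(np.radians(phi)),np.sin(np.radians(phi))])-p,.131-o["eef_pos"][2]]
print('to radius, tool units',(R.T@g/.02).round(3))
E
python3 arc.py
```

```text
phi -21.3 r 0.0455 yaw-phi 97.6 F [ 2.4  1.9 -1.4] j6 0.263
to radius, tool units [0.024 0.003 0.135]
```

It tracks well, with about 2.5 N on the peg. I'll continue round.

>>> apply_moves --pt "0.057 -0.2285 0 0.1" --pt "0.057 -0.2285 0 0.1" --pt "0.057 -0.2285 0 0.1" --pt "0.057 -0.2285 0 0.1" --pt "0.057 -0.2285 0 0.1"

```text
clock: 21.9
eef_pos: [0.6148, -0.0023, 0.1339]
tool_rot: [0.372, 0.928, 0.001, 0.002]
ft_force: [3.2, 0.9, -0.6]
grip_width: 0.0253
grasp_force: 1.4
```

>>> apply_moves --pt "0.057 -0.2285 0 0.1" --pt "0.057 -0.2285 0 0.1" --pt "0.057 -0.2285 0 0.1" --pt "0.057 -0.2285 0 0.1" --pt "0.057 -0.2285 0 0.1"

```text
clock: 22.32
eef_pos: [0.5931, -0.0111, 0.134]
tool_rot: [0.6, 0.8, 0.001, 0.002]
ft_force: [2.9, -0.6, -0.3]
grip_width: 0.0254
grasp_force: 1.4
```

>>> apply_moves --pt "0.057 -0.2285 0 0.1" --pt "0.057 -0.2285 0 0.1" --pt "0.057 -0.2285 0 0.1" --pt "0.057 -0.2285 0 0.1" --pt "0.057 -0.2285 0 0.1"

```text
clock: 22.73
eef_pos: [0.5698, -0.0078, 0.1341]
tool_rot: [0.787, 0.618, 0.002, 0.002]
ft_force: [3.4, -2.2, -0.2]
grip_width: 0.0254
grasp_force: 1.4
```

>>> apply_moves --pt "0.057 -0.2285 0 0.1" --pt "0.057 -0.2285 0 0.1" --pt "0.057 -0.2285 0 0.1" --pt "0.057 -0.2285 0 0.1" --pt "0.057 -0.2285 0 0.1"

```text
clock: 23.15
eef_pos: [0.5513, 0.0069, 0.1339]
tool_rot: [0.92, 0.393, 0.001, 0.002]
ft_force: [0.5, -2.2, 0.9]
grip_width: 0.0257
grasp_force: 1.4
```

```bash
python3 arc.py
```

```text
phi -143.9 r 0.0439 yaw-phi 100.2 F [ 0.5 -2.2  0.9] j6 2.348
to radius, tool units [-0.054 -0.01   0.147]
```

>>> apply_moves --pt "0.05 -0.2285 0 0.1" --pt "0.05 -0.2285 0 0.1" --pt "0.05 -0.2285 0 0.1" --pt "0.05 -0.2285 0 0.1" --pt "0.05 -0.2285 0 0.1"

```text
clock: 23.57
eef_pos: [0.5428, 0.0288, 0.134]
tool_rot: [0.99, 0.142, 0.002, 0.001]
ft_force: [2.8, -2.4, -0.5]
grip_width: 0.0257
grasp_force: 1.2
```

>>> apply_moves --pt "0.057 -0.2285 0 0.09" --pt "0.04 -0.12 0 0" --pt "0.03 -0.08 0 0" --pt "0 0 0 0" --pt "0 0 0 0"

```text
clock: 23.98
eef_pos: [0.5422, 0.0372, 0.1332]
tool_rot: [0.995, 0.098, 0.001, 0.001]
ft_force: [0.4, -6.1, 3.5]
grip_width: 0.0257
grasp_force: 2.5
```

```bash
python3 arc.py
```

```text
phi 174.4 r 0.0448 yaw-phi -253.2 F [ 0.4 -6.1  3.5] j6 3.014
to radius, tool units [-0.01  -0.003  0.111]
```

>>> apply_moves --pt "0.02 -0.1 0 0" --pt "0.02 -0.1 0 0" --pt "0 0 0 0" --pt "0 0 0 0" --pt "0 0 0 0"

```text
clock: 24.4
eef_pos: [0.5422, 0.0376, 0.1331]
tool_rot: [0.995, 0.096, 0.0, 0.005]
ft_force: [0.6, -14.5, 4.9]
grip_width: 0.0257
grasp_force: 7.4
```

```bash
python3 arc.py; python3 - <<'E'
from workcell import bot
print(bot.get_obs()["joint_pos"].round(3))
E
```

```text
phi 173.9 r 0.0448 yaw-phi -252.8 F [  0.6 -14.5   4.9] j6 3.022
to radius, tool units [-0.008 -0.003  0.105]
[ 0.074  0.405 -0.087  1.077 -0.009  3.022]
```

Stalled against the stop at 14 N. I'll back off, open, lift, and check.

>>> apply_moves --pt "0 0.15 0 0" --pt "0 0.15 0 0" --pt "0 0 0 0" --pt "0 0 0 0" --pt "0 0 0 0" --claw 0.5

```text
clock: 24.82
eef_pos: [0.5426, 0.0369, 0.1321]
tool_rot: [0.995, 0.098, -0.0, -0.0]
ft_force: [0.3, -0.2, -0.7]
grip_width: 0.043
grasp_force: 0.0
```

>>> apply_moves --pt "0 0 -0.6 0" --pt "0 0 -1 0" --pt "0 0 -1 0" --pt "0 0 -1 0" --pt "0 0 -1 0"

```text
clock: 25.23
eef_pos: [0.5425, 0.037, 0.225]
tool_rot: [0.995, 0.098, -0.0, -0.0]
ft_force: [0.1, -0.0, 0.5]
grip_width: 0.0427
grasp_force: 0.0
```

>>> apply_moves --pt "0 1 -0.5 0" --pt "0 1 -0.5 0" --pt "0 1 0 0" --pt "0 1 0 0" --pt "0 1 0 0"

```text
clock: 25.65
eef_pos: [0.5625, -0.0619, 0.2445]
tool_rot: [0.995, 0.098, 0.0, -0.0]
ft_force: [0.0, -0.6, 0.1]
grip_width: 0.0426
grasp_force: 0.0
```

>>> apply_moves --pt "0 1 0 0" --pt "0 1 0 0" --pt "0 1 0 0" --pt "0 1 0 0" --pt "0 0 0 0"

```text
clock: 26.07
eef_pos: [0.5782, -0.143, 0.2437]
tool_rot: [0.995, 0.096, -0.0, 0.0]
ft_force: [0.8, 0.1, -0.1]
grip_width: 0.0428
grasp_force: 0.0
```

```bash
python3 arc.py; python3 - <<'E'
from workcell import bot
from h import *
c=bot.camera("top");s=bot.camera("scene")
for q in blobs(c,(0,150,80),(8,255,255),(260,170,330,240),5):
    p=q[:,0,:];print(cv2.boundingRect(q),'tip px',p[p[:,1].argmax()],cv2.minAreaRect(q))
P=[.5868,.0328]
for a in(174,177,180,183,186):
    X=[P[0]+.045*np.cos(np.radians(a)),P[1]+.045*np.sin(np.radians(a))]
    print(a,proj(c,[*X,.145]).round(1),proj(c,[*X,.103]).round(1),'scene',proj(s,[*X,.145]).round(1),proj(s,[*X,.103]).round(1))
for q in blobs(s,(0,150,80),(8,255,255),(280,180,345,260),5): print('scene',cv2.boundingRect(q),cv2.minAreaRect(q))
for q in blobs(c,(14,120,90),(32,255,255),(200,190,280,215),15): print('roller top',cv2.boundingRect(q))
for y in(.103,.243): print(proj(c,[.588,y,.075]))
E
```

```text
phi -92.8 r 0.176 yaw-phi 13.8 F [ 0.8  0.1 -0.1] j6 2.707
to radius, tool units [ 1.567 -6.364  5.631]
(294, 203, 7, 17) tip px [296 219] ((297.0, 211.0), (16.0, 6.0), 90.0)
174 [295.9 213.1] [295.  215.5] scene [294.5 213. ] [293.8 222.5]
177 [296.8 213.2] [295.9 215.6] scene [294.8 213.5] [294.1 223.1]
180 [297.7 213.2] [296.8 215.6] scene [295.2 214.1] [294.5 223.6]
183 [298.7 213.2] [297.7 215.6] scene [295.7 214.6] [294.9 224.2]
186 [299.6 213.1] [298.6 215.5] scene [296.1 215.1] [295.4 224.7]
scene (292, 212, 14, 15) ((296.20001220703125, 220.60000610351562), (14.383750915527344, 12.103400230407715), 37.87498474121094)
roller top (221, 194, 52, 15)
[270.23032071 200.42224641]
[218.80263203 200.67527277]
```

Measurements show the pointer lying straight towards gauge -x (about 178 to 180°), stalled on its stop. The roller spans 140 mm, and the tailstock stalled at the expected travel of about 32 mm. The arm is clear, so I'll hand in.

```bash
python3 - <<'E'
from workcell import bot
print(bot.job_done())
E
```

```text
the job is handed in; nothing more can be done
None
```

I handed the job in with the roller held between both centres and the reset pointer turned clockwise back against its zero stop; the hand-in call returned no verdict.

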